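# Hang an empty take-up reel on its spindle stand

### The arm

A 6-joint arm with a two-finger parallel gripper is mounted at the origin on the work surface. World frame = base frame: x ahead of the robot, y to its left, z up, the work surface at z = 0. Lengths are in mm, angles in rad, forces in N, time in s.
With the tool pointing down it reaches from about 250 to 850 mm from the base axis. Payload 12.5 kg.
Tool frame: the origin (TCP) lies at the very end of the fingers, on their centre line; the grasp point (between the pads) lies 19 mm behind it; z points along the fingers, y is the line along which they close (so a half turn about z gives the same grasp; the last joint's range is limited). The gripper opens to 93 mm and grips with 3 to 60 N. Pads are 15 mm wide; open, the fingers measure 128 mm over their backs; the gripper's body (75 mm by 188 mm) begins 65 mm behind the grasp point.
Start: joints at [-1.298, 0.351, 1.652, -0, 1.139, -0.085], TCP at [192.636, -515.146, 218.633] pointing down, gripper open.
Joint ranges: [-2.75, 2.75], [-0.79, 2.1], [0.01, 2.65], [-1.57, 4.71], [0.07, 3.14], [-2.87, 2.87]. Speed limits (rad/s): [2.22, 2.22, 2.79, 3.14, 3.14, 3.14].

### API

Orientations are given as [roll, pitch, yaw] about the fixed x, y, z axes, in that order (R = Rz(yaw) Ry(pitch) Rx(roll)).
In Python, from plant import robot gives the robot as it stands.
- The arm moves only by the tool jog_arm, never from a script. Its argument "commands" is a list of rows, each a list of 7 numbers: the turn, a rotation vector about the tool's x, y, z in degrees, then the shift along the tool's x, y, z in cm, then the finger opening in cm, from 0 to 9.3. A call has 1 to 20 rows; each row is the pose to reach, as a shift and turn from the pose commanded when the call began, along the tool's axes at that moment; what a row does not reach only later rows make up. A row lasts 1/12 s, in which the tool goes at most 41.7 mm and 7.16 degrees, less where a joint would pass 70% of its speed; a pose out of reach is approached as far as the arm can. A call with a gripper value outside its range is refused whole. The fingers move at their own pace and stop on an object; "squeeze" is the grip in N (left out, the last holds). Time passes only in rows, so rows that repeat a pose let the fingers close. It gives the time, the measured TCP pose, the force, the opening and the grip force at its end, in the units of the state.
- robot.read_state(): the state, without advancing time (a new reading comes with each control period).
- robot.camera(name): name is "scene" or "side" or "wrist"; returns a dict with "pixels" (400x640x3 uint8, blue, green, red), "K" (3x3 intrinsics, pixels), "pose" (4x4, takes a point from camera to world coordinates). Camera axes: x right, y down, z forward; pixel columns grow to the right and rows downward; lengths in mm; the calibration is good to about 2 mm. A picture is of the moment at which its call begins. There is no depth.
- robot.job_done(): hands the job in; it is judged then, once.
Trained networks look in a picture, given as the dict that the camera call returned (one of the last four; its "shot" number tells which), for a name from the list of things; names that differ only in an ending like _2 or _b are one class to them, and where a whole thing is asked for, a point or a joint stands for the part that bears it (a point fixed in the world has none). Each returns a list of dicts, best first, with "score" (0 to 1); they miss things now and then, are a little off and sometimes report something else, mostly with a low value. They report only what shows in the picture. A call takes as long as a camera call. They do not tell look-alikes from the thing itself.
- robot.search_frame(label, picture): "xy" ([column, row] in pixels, amid what is visible of it).
- robot.silhouettes(label, picture): "region" (400x640 bool, what is visible of it) and "xy" ([column, row] in pixels, amid what is visible of it).
- robot.place_of(label, picture): "xy" ([column, row] in pixels: a listed point, or the origin of a listed thing).
The state is a dict: "time_s": time; "qpos": joint angles; "qvel": joint speeds; "tau": joint torques, N m; "position": TCP position; "ee_rot": TCP orientation; "wrist_force": force on the tool from outside, world axes, zero at the start; "moment": the same for the moment, N m; "grip_width": finger opening in mm; "grip_force": force on a finger pad.
Only numpy, scipy, OpenCV 4.12 (cv2) and the standard library are available. Lean on these libraries where they do the work, as an engineer would, in place of code of your own. Each camera call takes 0.05 s, during which the arm holds its last target. There are 200 camera calls.

### The job

Pick the spindle off its rack by the red handle and thread its rod through the bore of the blue reel lying in the trough, pushing on until the brass collar presses the reel firmly (about 10 N, never over 20 N) against the orange sprung stop, and hold that for a moment. Then lift the reel out on the spindle and hang the spindle in the stand's two forks, handle on the yellow-fork side and reel between the forks, and let go. Set it down gently, never touch the reel with the gripper, and leave the modules and the bottle where they are.

Things in the scene. Friction and masses are not known exactly. Their poses are not given: they have to be found in the camera images.
- spindle: Loose, 110 g: red handle block 32 (x) x 20 (y) x 24 (z) mm, steel rod of diameter 12 along +x, round nose 144 mm from the origin. Origin: handle centre, on the rod axis. Brass collar (diameter 24, 6 thick) clamped on the rod, unmoved by any allowed force: its nose-side face lies 46 to 72 mm from the origin, different each time, NOT measured. Starts level on the rack, axis 42 mm up.
- rack: Fixed black rack that the spindle starts on, along the rack's x. Under the handle is a block only 12 mm wide (y) and 30 mm tall, so open fingers can straddle the handle from above, closing along y. A V fork holds the rod near its nose. Origin: on the table; base plate 150 x 44 x 6 mm.
- reel: Loose empty plastic reel, 80 to 150 g: two blue flanges of diameter 64 mm, 40 mm wide over the flanges, white core of diameter 36, straight bore of diameter 15 right through. Origin: its centre; x is the bore's axis. It lies on its rims on the trough's rails, axis level, 41 mm above the table, may roll about x, and slides along the rails (under 2 N) until it meets the stop.
- trough: Fixed grey trough with two steel rails along x (-2 to 76 mm) that carry the reel, its centre at y = 0 and starting 28 to 46 mm along x. The rod is threaded travelling along the trough's +x. Origin: on the table, near end of the rails; base plate 6 mm thick, x from -5 to 120 mm.
- stop: Orange sprung stop at the trough's far end: two posts 62 mm tall, 32 mm apart inside; the rod's nose may pass between them, up to 60 mm beyond the reel. Origin: on the face towards the reel, at table height, 70 mm along the trough's x when free. Pushed along the trough's x it gives way 1 mm per 8 N, at most 6 mm, and springs back.
- stand: Fixed stand, base 140 x 90 x 8 mm, with two upward V forks (6 mm thick): yellow at x = -50 mm, dark at x = +50. A rod in them has its axis at y = 0, 65 mm above the table (prong tips 75 mm, mouth 37 mm wide). Origin: on the table midway between the forks. The spindle belongs with its x along the stand's x, handle centre at x = -77 mm: yellow fork between handle and collar.
- module_a: Bystander: black module with a green board, 60 x 45 x 28 mm.
- module_b: Bystander: same as the other module.
- flux: Bystander: small bottle, diameter 38 mm, 75 mm tall.
Not all that is in view belongs to the job. There is more than one size of the spindle; the one meant has the size given above.

How it is judged:
By the outcome, as a careful person would: the job done as asked, in the order asked, and still so for the second after the job is handed in, with the robot touching nothing.
It also fails if it takes over 72 s, if anything falls off the work surface, if the arm or the gripper's body presses on something with over 40 N, if the wrist force passes 120 N, or if a joint passes its speed limit or range.

## Working session

There is one attempt and no reset: what is moved stays moved. The work goes in short steps, Python scripts to look and compute and a tool call to move; the robot and the scene stay as the last step left them, time stands still between calls to the robot, and variables do not carry over. Pictures are saved under pics/ and viewed, at most 13 in all, crops included, and the job is handed in when it is done.

Besides the shell and the picture viewer there is one more tool, called as name([rows], argument=value, ...), one row to a line, values as JSON. jog_arm: Moves the arm, as the interface text tells. Its arguments: {"type":"object","properties":{"commands":{"type":"array","items":{"type":"array","items":{"type":"number"}}},"squeeze":{"type":"number"}},"required":["commands"]}

```bash
ls; mkdir -p pics; cat > h.py <<'E'
import numpy as np, cv2
from scipy.spatial.transform import Rotation as R
from plant import robot
def ray(p,uv):
    d=p["pose"][:3,:3]@np.linalg.inv(p["K"])@[uv[0],uv[1],1.]; return p["pose"][:3,3],d
def onz(p,uv,z):
    c,d=ray(p,uv); return c+d*(z-c[2])/d[2]
def proj(p,X):
    T=np.linalg.inv(p["pose"]); q=p["K"]@(T[:3,:3]@np.asarray(X,float)+T[:3,3]); return q[:2]/q[2]
E
python3 - <<'E'
from h import *
np.set_printoptions(precision=1,suppress=True)
im={}
for n in("scene","side"):
    p=robot.camera(n); cv2.imwrite(f"pics/{n}0.png",p["pixels"]); print(n,p["pose"][:3,3],p["K"][0,0])
    for l in "spindle rack reel trough stop stand module_a flux".split():
        z={"spindle":42,"reel":41}.get(l,0)
        for d in robot.place_of(l,p)[:3]: print(l,round(d["score"],2),np.array(d["xy"]),onz(p,d["xy"],z))
print(robot.read_state())
E
```

```text
pics
scene [1309.2  745.1  903.1] 472.36191648456474
spindle 0.62 [383.5 230.7] [531.7 267.1  42. ]
spindle 0.48 [428.2 223.3] [429.6 340.1  42. ]
spindle 0.45 [418.1 279.1] [612.2 425.6  42. ]
rack 0.94 [366.2 251.2] [587.2 255.4   0. ]
reel 0.65 [227.4 172.1] [ 634.9 -243.8   41. ]
trough 0.8 [239.9 176.2] [ 590.7 -244.1    0. ]
stop 0.68 [222.7 185.3] [ 656.5 -248.6    0. ]
stand 0.9 [290.5 208.9] [597.6 -13.3   0. ]
module_a 0.92 [218.6 226.6] [ 783.5 -111.4    0. ]
module_a 0.72 [281.  258.9] [754.6 106.4   0. ]
flux 0.73 [322.4 158.9] [ 347.6 -110.6    0. ]
side [   5.1  659.6 1004.5] 514.9610135335126
spindle 0.7 [258.8 262.1] [541.9 272.3  42. ]
spindle 0.67 [200.5 299.7] [560.3 421.2  42. ]
spindle 0.61 [287.5 329.3] [378.5 342.7  42. ]
rack 0.79 [245.9 258.2] [595.3 268.8   0. ]
reel 0.74 [377.8 136.2] [ 614.6 -239.4   41. ]
trough 0.57 [378.1 152. ] [ 598.3 -226.9    0. ]
stop 0.53 [365.  136.4] [ 666.8 -251.1   -0. ]
stop 0.42 [426.3 224.4] [ 347.4 -108.     0. ]
stand 0.7 [325.5 193.1] [599.7 -10.5   0. ]
module_a 0.83 [254.1 185. ] [755.2  99.1   0. ]
module_a 0.71 [302.8 144.9] [ 771.  -100.4    0. ]
module_a 0.68 [365.3 137. ] [ 664.5 -249.8   -0. ]
flux 0.59 [424.4 224.2] [ 351.2 -105.3    0. ]
{'time_s': 0.9, 'qpos': array([-1.3,  0.4,  1.7,  0. ,  1.1, -0.1]), 'qvel': array([-0.,  0.,  0.,  0., -0.,  0.]), 'tau': array([  0. , -49.7, -28.5,   0.1,   0. ,  -0. ]), 'position': array([ 192.6, -515.1,  218.6]), 'ee_rot': array([-3.1, -0. ,  0.4]), 'wrist_force': array([-0.6, -0.3, -1. ]), 'moment': array([-0.1, -0. , -0. ]), 'grip_force': 0.0, 'grip_width': 92.71676793795358}
```

View pics/scene0.png

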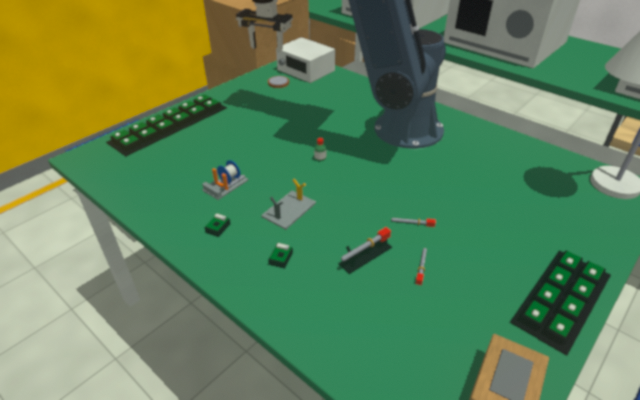

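View pics/side0.png

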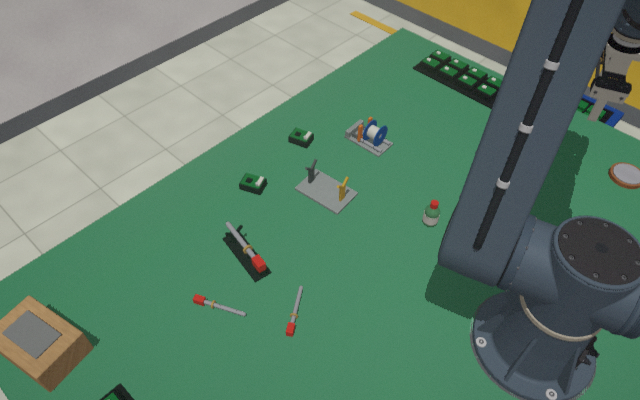

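The scene shows the racked spindle with its handle at (384,232) and nose towards +x; the two small ones lying flat are decoys. The trough is at (228,178) with its stop on the far side. The stand is at (290,208), yellow fork towards the robot.

```bash
cat >> h.py <<'E'
np.set_printoptions(precision=2,suppress=True)
def tool():
    s=robot.read_state(); return np.array(s["position"]),R.from_euler("xyz",s["ee_rot"]),s
def row(pos,rpy):
    p,r,s=tool(); rt=R.from_euler("xyz",rpy)
    return np.r_[(r.inv()*rt).as_rotvec(degrees=True), r.inv().apply(np.asarray(pos)-p)/10]
E
python3 - <<'E'
from h import *
p=robot.camera("wrist"); t,r,s=tool()
print("cam in tool",r.inv().apply(p["pose"][:3,3]-t), r.inv().as_matrix()@p["pose"][:3,:3],p["K"][0,0],s["ee_rot"])
print(row([600,-240,330],[np.pi,0,0]))
E
```

```text
cam in tool [  81.59   -0.29 -165.75] [[-0.   -0.96 -0.29]
 [ 1.   -0.   -0.  ]
 [ 0.   -0.29  0.96]] 277.24293506013794 [-3.14 -0.    0.36]
[ -0.    -0.    20.5   47.79 -11.51 -11.14]
```

jog_arm([
  [0, 0, 20.5, 10, -2, 0, 9.3],
  [0, 0, 20.5, 25, -6, 0, 9.3],
  [0, 0, 20.5, 40, -11, 0, 9.3],
  [0, 0, 20.5, 49, -12, 3, 9.3],
  [0, 0, 20.5, 49, -12, 3, 9.3],
  [0, 0, 20.5, 49, -12, 3, 9.3],
  [0, 0, 20.5, 49, -12, 3, 9.3],
  [0, 0, 20.5, 49, -12, 3, 9.3],
  [0, 0, 20.5, 49, -12, 3, 9.3],
  [0, 0, 20.5, 49, -12, 3, 9.3],
  [0, 0, 20.5, 49, -12, 3, 9.3],
  [0, 0, 20.5, 49, -12, 3, 9.3],
  [0, 0, 20.5, 49, -12, 3, 9.3],
  [0, 0, 20.5, 49, -12, 3, 9.3],
  [0, 0, 20.5, 49, -12, 3, 9.3],
  [0, 0, 20.5, 49, -12, 3, 9.3],
  [0, 0, 20.5, 49, -12, 3, 9.3],
])

```text
time_s: 2.37
position: [608.7, -232.1, 188.9]
ee_rot: [3.141, -0.0, -0.001]
wrist_force: [0.4, -0.3, 0.9]
grip_width: 93.1
grip_force: 0.0
```

```bash
cat > look.py <<'E'
from h import *
import sys
n,labels=sys.argv[1],sys.argv[2:]
p=robot.camera("wrist"); cv2.imwrite(f"pics/{n}.png",p["pixels"]); np.save(f"pics/{n}.npy",{k:p[k] for k in("pose","K","pixels")},allow_pickle=True)
for l in labels:
    z={"spindle":42,"reel":41}.get(l,0)
    for d in robot.place_of(l,p)[:2]: print(l,round(d["score"],2),np.array(d["xy"]),onz(p,d["xy"],z))
t,r,s=tool(); print(s["time_s"],t,s["ee_rot"],s["wrist_force"])
E
python3 look.py w1 reel trough stop stand
```

```text
reel 0.61 [326.5 168.5] [ 627.86 -241.88   41.  ]
trough 0.57 [325.  190.6] [ 589.91 -241.43    0.  ]
stop 0.65 [328.1 133.4] [ 664.26 -244.84    0.  ]
stand 0.62 [152.3 183.7] [599.68 -13.42   0.  ]
stand 0.2 [326.2 169.4] [ 618.52 -242.81    0.  ]
2.6167 [ 609.24 -231.66  188.85] [ 3.14 -0.   -0.  ] [-0.17 -1.55 -0.22]
```

View pics/w1.png

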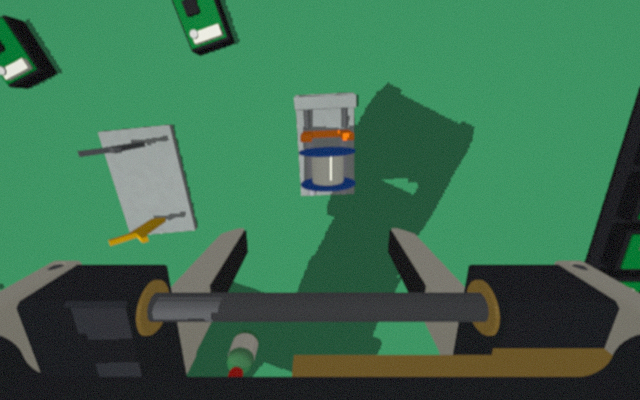

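The wrist picture shows the reel at (327,168), the stop just beyond it at (328,134), and the stand at (150,180). I'll go lower for a vertical view.

jog_arm([
  [0, 0, 0, -3, 1, 4, 9.3],
  [0, 0, 0, -5, 1, 8, 9.3],
  [0, 0, 0, -5, 1, 8, 9.3],
  [0, 0, 0, -5, 1, 8, 9.3],
  [0, 0, 0, -5, 1, 8, 9.3],
  [0, 0, 0, -5, 1, 8, 9.3],
])

```text
time_s: 3.12
position: [560.9, -241.6, 110.2]
ee_rot: [3.14, -0.003, 0.0]
wrist_force: [0.2, -0.5, 0.5]
grip_width: 93.1
grip_force: 0.0
```

```bash
python3 look.py w2 reel trough stop
```

```text
reel 0.71 [320.4 130.5] [ 627.74 -243.59   41.  ]
trough 0.63 [319.4 167.4] [ 588.96 -243.12    0.  ]
stop 0.81 [318.4  88.9] [ 663.06 -242.06    0.  ]
3.3167 [ 560.43 -241.25  109.63] [ 3.14 -0.    0.  ] [ 0.03  0.15 -0.31]
```

jog_arm([
  [0, 0, 0, -1, -8, 0, 9.3],
  [0, 0, 0, -3, -16, 0, 9.3],
  [0, 0, 0, -3, -22.8, 0, 9.3],
  [0, 0, 0, -3, -22.8, 0, 9.3],
  [0, 0, 0, -3, -22.8, 0, 9.3],
  [0, 0, 0, -3, -22.8, 0, 9.3],
  [0, 0, 0, -3, -22.8, 0, 9.3],
  [0, 0, 0, -3, -22.8, 0, 9.3],
  [0, 0, 0, -3, -22.8, 0, 9.3],
  [0, 0, 0, -3, -22.8, 0, 9.3],
])

```text
time_s: 4.15
position: [530.0, -14.1, 108.8]
ee_rot: [3.141, -0.001, -0.001]
wrist_force: [0.0, 0.2, -0.3]
grip_width: 92.9
grip_force: 0.0
```

```bash
python3 look.py w3 stand
```

```text
stand 0.82 [317.6 119.8] [604.14 -13.78   0.  ]
stand 0.4 [ 27.4 130.4] [594.65 266.78   0.  ]
4.25 [529.79 -14.17 108.65] [ 3.14 -0.   -0.  ] [-0.54 -0.43 -0.32]
```

jog_arm([
  [0, 0, 0, 0, -8, -2, 9.3],
  [0, 0, 0, 0, -16, -4, 9.3],
  [0, 0, 0, 0, -24, -4, 9.3],
  [0, 0, 0, 0, -28, -4, 9.3],
  [0, 0, 0, 0, -28, -4, 9.3],
  [0, 0, 0, 0, -28, -4, 9.3],
  [0, 0, 0, 0, -28, -4, 9.3],
  [0, 0, 0, 0, -28, -4, 9.3],
  [0, 0, 0, 0, -28, -4, 9.3],
  [0, 0, 0, 0, -28, -4, 9.3],
  [0, 0, 0, 0, -28, -4, 9.3],
  [0, 0, 0, 0, -28, -4, 9.3],
])

```text
time_s: 5.25
position: [529.9, 265.5, 148.5]
ee_rot: [3.141, 0.0, -0.002]
wrist_force: [0.2, -0.2, 0.6]
grip_width: 92.8
grip_force: 0.0
```

```bash
python3 look.py w4 spindle rack; python3 - <<'E'
from h import *
ims=[]
for n,z in(("w2",6),("w3",8),("w4",42)):
    im=cv2.imread(f"pics/{n}.png"); ims.append(im[0:260,130:510])
a=np.hstack([ims[0],ims[1]]); b=np.hstack([ims[2],ims[2]*0])
cv2.imwrite("pics/m.png",np.vstack([a,b]))
E
```

```text
spindle 0.92 [267.5 294. ] [410.8  323.79  42.  ]
spindle 0.89 [180.1 140.2] [585.23 398.88  42.  ]
rack 0.79 [316.1 127.5] [594.66 267.46   0.  ]
5.4 [529.79 266.06 148.66] [ 3.14  0.   -0.  ] [-0.33  0.76 -0.3 ]
```

View pics/m.png

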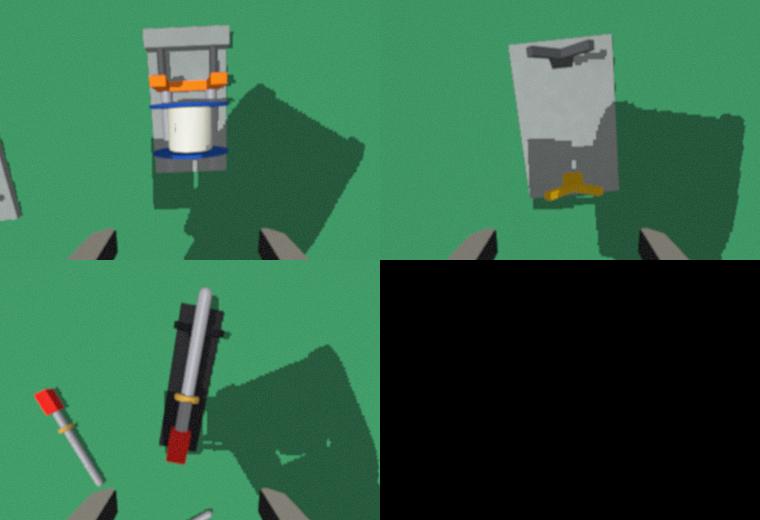

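The mosaic shows the reel and stop aligned nearly with x (top left), the stand turned a few degrees (top right), and the racked spindle with its handle at original pixel (308,188) and nose at (334,30). Now I'll fit the yaws.

```bash
python3 - <<'E'
from h import *
L=lambda n:np.load(f"pics/{n}.npy",allow_pickle=True).item()
def pts(p,m,z):
    ys,xs=np.nonzero(m); return np.array([onz(p,(x,y),z)[:2] for x,y in zip(xs,ys)])
def big(m):
    n,l,s,c=cv2.connectedComponentsWithStats(m.astype(np.uint8)); return l==1+np.argmax(s[1:,4])
# spindle
p=L("w4"); h=cv2.cvtColor(p["pixels"],cv2.COLOR_BGR2HSV); H,S,V=[h[...,i].astype(int) for i in range(3)]
win=np.zeros(H.shape,bool); win[0:215,280:370]=1
red=big(((H<8)|(H>172))&(S>150)&win); P=pts(p,red,54)
r=cv2.minAreaRect(P.astype(np.float32)); print("handle@54",r)
rod=big((S<40)&(V>95)&win); 
Q=pts(p,rod,44); 
m=Q.mean(0); u=np.linalg.svd(Q-m,full_matrices=False)[2][0]; u*=np.sign(u[0]); t=(Q-m)@u
print("rod yaw deg",np.degrees(np.arctan2(u[1],u[0])),"nose",m+u*t.max(),"axis at x=540:",m+u*(540-m[0])/u[0], "len",np.ptp(t),"handle on axis", 144)
nose=m+u*t.max(); print("origin from nose",nose-144*u)
br=(H>12)&(H<28)&(S>90)&win; B=pts(p,big(br),50); print("collar s from origin", ((B-(nose-144*u))@u).min(),((B-(nose-144*u))@u).max())
# stand
p=L("w3"); h=cv2.cvtColor(p["pixels"],cv2.COLOR_BGR2HSV); H,S,V=[h[...,i].astype(int) for i in range(3)]
win[:]=0; win[20:215,240:390]=1
g=big((S<50)&(V>60)&win); hull=cv2.convexHull(pts(p,g,8).astype(np.float32)); print("stand",cv2.minAreaRect(hull))
c=np.argwhere(g); 
def side(mask,rows,left,z):
    q=[onz(p,((np.nonzero(mask[r])[0].min() if left else np.nonzero(mask[r])[0].max()+0),r),z)[:2] for r in rows]; q=np.array(q)
    a=np.polyfit(q[:,0],q[:,1],1); return np.degrees(np.arctan(a[0])),np.polyval(a,[590,604,620])
print("stand L/R",side(g,range(60,180,3),1,8),side(g,range(60,100,3),0,8))
# trough
p=L("w2"); h=cv2.cvtColor(p["pixels"],cv2.COLOR_BGR2HSV); H,S,V=[h[...,i].astype(int) for i in range(3)]
win[:]=0; win[20:180,260:380]=1
ng=big(((S<60))&win)
print("trough L/R",side(ng,[*range(52,72,2),*range(114,148,2),*range(160,170,2)],1,6),side(ng,[*range(52,72,2),*range(110,148,2),*range(160,168,2)],0,6))
bl=(H>105)&(H<125)&(S>140)&win
for a,b in((95,112),(140,165)):
    ys,xs=np.nonzero(bl[a:b]); ys+=a; print("flange",xs.min(),xs.max(),ys.min(),ys.max(), onz(p,((xs.min()+xs.max())/2,ys[(xs<=xs.min()+2)|(xs>=xs.max()-2)].mean()),41), onz(p,(xs.min(),ys.mean()),41)[1]-onz(p,(xs.max(),ys.mean()),41)[1])
o=(H>5)&(H<18)&(S>170)&win; ys,xs=np.nonzero(o); print("stop",onz(p,((xs.min()+xs.max())/2,ys.mean()),62),xs.min(),xs.max())
E
```

```text
handle@54 ((543.3255615234375, 275.2875061035156), (21.86822509765625, 34.998477935791016), 79.11190795898438)
rod yaw deg -10.697099030353383 nose [680.76 249.72] axis at x=540: [540.   276.31] len 92.41885164288001 handle on axis 144
origin from nose [539.26 276.45]
collar s from origin 44.89756674376272 53.93855095659033
stand ((602.0277709960938, -13.546745300292969), (139.11622619628906, 89.61371612548828), 5.374770641326904)
stand L/R (np.float64(5.469201771888522), array([29.79, 31.14, 32.67])) (np.float64(6.121182449381247), array([-59.72, -58.22, -56.51]))Traceback (most recent call last):
  File "<stdin>", line 31, in <module>
  File "<stdin>", line 24, in side
    return umr_minimum(a, axis, None, out, keepdims, initial, where)
ValueError: zero-size array to reduction operation minimum which has no identity
```

```bash
python3 - <<'E'
from h import *
p=np.load("pics/w2.npy",allow_pickle=True).item()
h=cv2.cvtColor(p["pixels"],cv2.COLOR_BGR2HSV); H,S,V=[h[...,i].astype(int) for i in range(3)]
win=np.zeros(H.shape,bool); win[20:180,260:380]=1
g=(S<70)&win
for r in list(range(54,70,3))+list(range(114,170,6)):
    x=np.nonzero(g[r])[0]
    if len(x): print(r,x.min(),x.max(),onz(p,(x.min(),r),6)[:2],onz(p,(x.max()+1,r),6)[1])
bl=(H>105)&(H<125)&(S>140)&win
for a,b in((95,112),(140,165)):
    ys,xs=np.nonzero(bl[a:b]); ys+=a; print("flange",xs.min(),xs.max(), onz(p,((xs.min()+xs.max()+1)/2,ys[(xs<=xs.min()+2)|(xs>=xs.max()-2)].mean()),41), onz(p,(xs.min(),ys.mean()),41)[1]-onz(p,(xs.max()+1,ys.mean()),41)[1])
o=(H>5)&(H<18)&(S>170)&win; ys,xs=np.nonzero(o); print("stop",onz(p,((xs.min()+xs.max()+1)/2,ys.mean()),62),xs.min(),xs.max())
print("grasp row", row([540,276,100],[np.pi,0,np.radians(-10.8)]))
E
```

```text
54 277 355 [ 691.41 -205.51] -275.17177880675507
57 278 356 [ 689.   -206.29] -276.15161808668887
60 278 356 [ 686.59 -206.19] -276.25022889358576
63 278 355 [ 684.16 -206.09] -275.4600863730419
66 278 356 [ 681.72 -205.99] -276.4491393976059
69 278 356 [ 679.27 -205.89] -276.54944876410707
114 282 355 [ 640.67 -208.04] -277.19156230262564
120 282 356 [ 635.26 -207.84] -278.3470706727434
126 283 355 [ 629.78 -208.58] -277.62486853461974
132 283 356 [ 624.24 -208.38] -278.797093901548
138 283 355 [ 618.63 -208.18] -278.0687973735907
144 284 355 [ 612.95 -208.93] -278.2948680933447
150 300 337 [ 607.2  -224.24] -261.0758715764208
156 348 356 [ 601.36 -270.95] -279.730857584448
162 285 356 [ 595.49 -209.3 ] -279.97163186013995
168 286 355 [ 589.52 -210.09] -279.2277378827301
flange 281 356 [ 648.22 -242.41   41.  ] 61.21973822953714
flange 284 357 [ 610.35 -244.15   41.  ] 62.66532270756326
stop [ 662.45 -241.91   62.  ] 279 357
grasp row [ 0.    0.   10.73  1.02 -1.    4.87]
```

jog_arm([
  [0, 0, 10.7, 1.1, -1.0, 2, 5],
  [0, 0, 10.7, 1.1, -1.0, 4, 5],
  [0, 0, 10.7, 1.1, -1.0, 6, 5],
  [0, 0, 10.7, 1.1, -1.0, 8, 5],
  [0, 0, 10.7, 1.1, -1.0, 8, 5],
  [0, 0, 10.7, 1.1, -1.0, 8, 5],
  [0, 0, 10.7, 1.1, -1.0, 8, 5],
  [0, 0, 10.7, 1.1, -1.0, 8, 5],
])

```text
time_s: 6.07
position: [541.3, 277.1, 70.1]
ee_rot: [-3.14, -0.002, -0.187]
wrist_force: [-0.3, 1.0, 0.4]
grip_width: 50.7
grip_force: 0.0
```

```bash
python3 look.py w5 spindle rack; python3 -c "
from h import *
print(row([541,275.9,23],[np.pi,0,np.radians(-10.8)]))"
```

```text
spindle 0.98 [149.9 192.7] [588.68 393.17  42.  ]
spindle 0.82 [296.4 355.1] [422.54 319.15  42.  ]
rack 0.67 [321.8 143.8] [595.51 263.82   0.  ]
6.2167 [541.   277.03  69.65] [-3.14 -0.   -0.19] [ 0.15  0.63 -1.25]
[-0.05 -0.07  0.1   0.02  0.11  4.66]
```

View pics/w5.png

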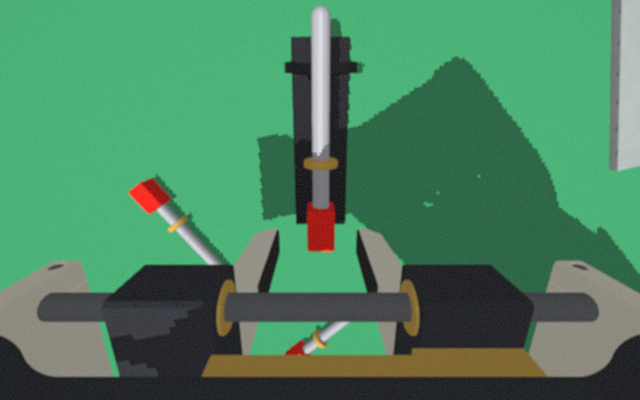

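The handle sits centred between the fingers at (320,228) and the rod runs straight up column 320 with no yaw error. Descending and gripping.

jog_arm([
  [0, 0, 0, 0, 0.05, 2, 5],
  [0, 0, 0, 0, 0.05, 3.5, 5],
  [0, 0, 0, 0, 0.05, 4.65, 5],
  [0, 0, 0, 0, 0.05, 4.65, 5],
  [0, 0, 0, 0, 0.05, 4.65, 5],
  [0, 0, 0, 0, 0.05, 4.65, 5],
  [0, 0, 0, 0, 0.05, 4.65, 1.9],
  [0, 0, 0, 0, 0.05, 4.65, 1.9],
  [0, 0, 0, 0, 0.05, 4.65, 1.9],
  [0, 0, 0, 0, 0.05, 4.65, 1.9],
  [0, 0, 0, 0, 0.05, 4.65, 1.5],
  [0, 0, 0, 0, 0.05, 4.65, 1.5],
  [0, 0, 0, 0, 0.05, 4.65, 1.5],
  [0, 0, 0, 0, 0.05, 4.65, 1.5],
], squeeze=40)

```text
time_s: 7.38
position: [540.5, 276.3, 22.3]
ee_rot: [-3.142, -0.0, -0.187]
wrist_force: [-0.6, -1.6, 3.3]
grip_width: 19.6
grip_force: 40.0
```

jog_arm([
  [0, 0, 0, 0, 0, -1, 1.5],
  [0, 0, 0, 0, 0, -3, 1.5],
  [0, 0, 0, 0, 0, -6, 1.5],
  [0, 0, 0, 0, 0, -9, 1.5],
  [0, 0, 0, 0, 0, -12, 1.5],
  [0, 0, 0, 0, 0, -13, 1.5],
  [0, 0, 0, 0, 0, -13, 1.5],
  [0, 0, 0, 0, 0, -13, 1.5],
])

```text
time_s: 8.05
position: [540.1, 276.3, 151.5]
ee_rot: [3.141, 0.0, -0.187]
wrist_force: [-0.4, -0.2, -2.6]
grip_width: 19.9
grip_force: 40.0
```

```bash
python3 look.py w6 ; python3 -c "
from h import *
print(row([449,-250.6,150],[np.pi,0,np.radians(2.4)]))"
```

```text
8.1 [539.73 276.03 150.54] [ 3.14  0.   -0.19] [ 0.22 -0.81 -1.87]
[  0.06   0.11 -13.1    0.86  53.43   0.12]
```

jog_arm([
  [0, 0, -1, 0, 3, 0, 1.5],
  [0, 0, -3, 0, 6.5, 0, 1.5],
  [0, 0, -5, 0, 10.5, 0, 1.5],
  [0, 0, -7, 0, 14.5, 0, 1.5],
  [0, 0, -9, 0, 18.5, 0, 1.5],
  [0, 0, -11, 0, 22.5, 0, 1.5],
  [0, 0, -13.1, 0, 26.5, 0, 1.5],
  [0, 0, -13.1, 0.5, 30.5, 0, 1.5],
  [0, 0, -13.1, 0.5, 34.5, 0, 1.5],
  [0, 0, -13.1, 0.9, 38.5, 0, 1.5],
  [0, 0, -13.1, 0.9, 42.5, 0, 1.5],
  [0, 0, -13.1, 0.9, 46.5, 0, 1.5],
  [0, 0, -13.1, 0.9, 50, 0, 1.5],
  [0, 0, -13.1, 0.9, 52, 0, 1.5],
  [0, 0, -13.1, 0.9, 53, 0, 1.5],
  [0, 0, -13.1, 0.9, 53.4, 0, 1.5],
  [0, 0, -13.1, 0.9, 53.4, 0, 1.5],
  [0, 0, -13.1, 0.9, 53.4, 0, 1.5],
  [0, 0, -13.1, 0.9, 53.4, 0, 1.5],
])

```text
time_s: 9.68
position: [450.4, -248.7, 151.9]
ee_rot: [-3.141, 0.0, 0.043]
wrist_force: [0.3, -0.1, -0.7]
grip_width: 19.4
grip_force: 40.0
```

```bash
python3 look.py w7 ; python3 -c "
from h import *
print(row([449,-250.6,21.3],[np.pi,0,np.radians(2.4)]))"
```

```text
9.7333 [ 450.45 -248.85  152.02] [-3.14  0.    0.04] [ 0.18 -0.73 -1.38]
[-0.02  0.01  0.09 -0.15  0.17 13.07]
```

jog_arm([
  [0, 0, 0, -0.15, 0.15, 3, 1.5],
  [0, 0, 0, -0.15, 0.15, 6.5, 1.5],
  [0, 0, 0, -0.15, 0.15, 9.5, 1.5],
  [0, 0, 0, -0.15, 0.15, 12, 1.5],
  [0, 0, 0, -0.15, 0.15, 13, 1.5],
  [0, 0, 0, -0.15, 0.15, 13, 1.5],
  [0, 0, 0, -0.15, 0.15, 13, 1.5],
  [0, 0, 0, -0.15, 0.15, 13, 1.5],
  [0, 0, 0, -0.15, 0.15, 13, 1.5],
])

```text
time_s: 10.48
position: [449.6, -252.0, 23.7]
ee_rot: [3.14, -0.002, 0.042]
wrist_force: [-0.1, -0.3, -1.6]
grip_width: 19.5
grip_force: 40.0
```

```bash
python3 look.py w8; python3 - <<'E'
from h import *
T=[]
for i in range(5):
    p=robot.camera("wrist" if i<4 else "side"); T.append(np.r_[tool()[0],tool()[2]["ee_rot"]])
T=np.array(T); print(T[:,:3].mean(0),T[:,:3].std(0),T[:,5].mean())
print([proj(p,x) for x in((600,-244,41),)])
a=cv2.imread("pics/w8.png")[0:270,180:480]
u=proj(p,(600,-244,41)).astype(int); b=p["pixels"][max(u[1]-60,0):u[1]+60,u[0]-66:u[0]+66]
b=cv2.resize(b,(297,270)); cv2.imwrite("pics/m8.png",np.hstack([cv2.resize(a,(500,450)),cv2.resize(b,(290,450))]))
E
```

```text
10.5333 [ 449.5  -251.98   23.51] [ 3.14 -0.    0.04] [-0.25  0.38 -1.48]
[ 449.09 -251.81   22.86] [0.16 0.09 0.28] 0.04188259710215294
[array([382.95, 137.88])]
```

View pics/m8.png

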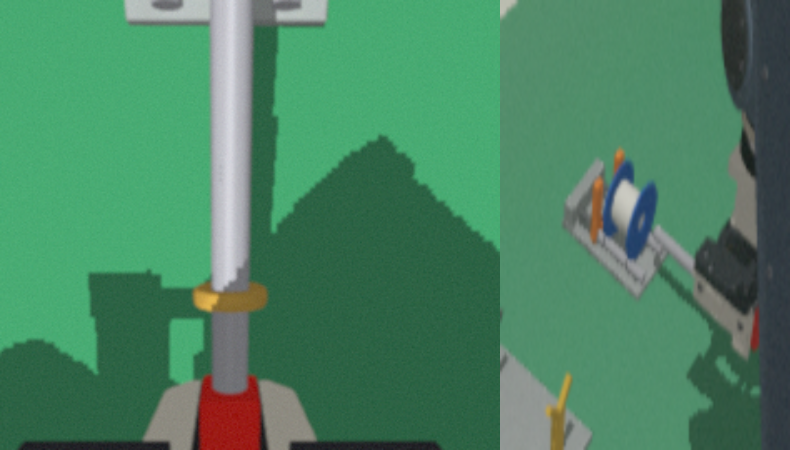

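The left half shows the rod near column 319 with the trough's near plate edge at the top, spanning columns 255 to 376. The nose is out of view. The right half (side view) shows the nose just short of the reel. I'll compare the rod line with the plate centre numerically.

```bash
cat > cmp.py <<'E'
from h import *
import sys
p=np.load(f"pics/{sys.argv[1]}.npy",allow_pickle=True).item(); im=p["pixels"]
h=cv2.cvtColor(im,cv2.COLOR_BGR2HSV); H,S,V=[h[...,i].astype(int) for i in range(3)]
g=S<75
# rod: central run of non-green in each row
q=[]
for r in range(25,160,5):
    x=319; a=x
    while g[r,a-1]:a-=1
    b=x
    while g[r,b+1]:b+=1
    q.append([*onz(p,((a+b+1)/2,r),41)[:2],onz(p,(a,r),41)[1]-onz(p,(b+1,r),41)[1]])
q=np.array(q); f=np.polyfit(q[:,0],q[:,1],1); print("rod slope deg",np.degrees(np.arctan(f[0])),"width",q[:,2].mean())
for r in (2,5,8,10,12):
    x=np.nonzero(g[r,220:420])[0]+220; L=onz(p,(x.min(),r),6);Rr=onz(p,(x.max()+1,r),6)
    print(r,x.min(),x.max(),"plate",L[0],L[1],Rr[0],Rr[1],"mid",(L+Rr)[:2]/2,"rod there",np.polyval(f,L[0]))
print("rod at 610,640",np.polyval(f,[610,640]))
E
python3 cmp.py w8
```

```text
rod slope deg 2.366257626782764 width 12.422978729454906
2 255 376 plate 589.4858830049036 -209.95831330087904 592.4015365430423 -279.57098902034727 mid [ 590.94 -244.76] rod there -246.37130954604655
5 255 376 plate 588.0014877095914 -209.9239957327777 590.9248224412268 -279.7247053961438 mid [ 589.46 -244.82] rod there -246.43264844466748
8 255 375 plate 586.5090524243133 -209.88949228905145 589.4160807166771 -279.3054930928176 mid [ 587.96 -244.6 ] rod there -246.4943195756331
10 255 375 plate 585.5095965907499 -209.86638598189668 588.4217530092775 -279.407953739285 mid [ 586.97 -244.64] rod there -246.53561957182998
12 256 375 plate 584.530625561043 -210.41888643868924 587.42382140736 -279.5107857495989 mid [ 585.98 -244.96] rod there -246.57607308507787
rod at 610,640 [-245.52 -244.28]
```

jog_arm([
  [0, 0, 0, 0, -0.16, 0.1, 1.5],
  [0, 0, 0, 0, -0.16, 0.1, 1.5],
  [0, 0, 0, 0.6, -0.16, 0.1, 1.5],
  [0, 0, 0, 1.2, -0.16, 0.1, 1.5],
  [0, 0, 0, 1.6, -0.16, 0.1, 1.5],
  [0, 0, 0, 2.0, -0.16, 0.1, 1.5],
  [0, 0, 0, 2.4, -0.16, 0.1, 1.5],
  [0, 0, 0, 2.8, -0.16, 0.1, 1.5],
  [0, 0, 0, 3.2, -0.16, 0.1, 1.5],
  [0, 0, 0, 3.2, -0.16, 0.1, 1.5],
  [0, 0, 0, 3.2, -0.16, 0.1, 1.5],
])

```text
time_s: 11.7
position: [480.8, -248.6, 21.1]
ee_rot: [3.142, 0.0, 0.042]
wrist_force: [-0.3, 0.9, -1.2]
grip_width: 19.8
grip_force: 40.0
```

```bash
python3 look.py w9; python3 cmp.py w9; python3 - <<'E'
from h import *
p=np.load("pics/w9.npy",allow_pickle=True).item()
q=robot.camera("side"); u=proj(q,(610,-244,41)).astype(int)
b=q["pixels"][max(u[1]-40,0):u[1]+40,u[0]-45:u[0]+45]
cv2.imwrite("pics/m9.png",np.hstack([cv2.resize(p["pixels"][:220,200:440],(400,366)),cv2.resize(b,(400,366),interpolation=cv2.INTER_CUBIC)]))
E
```

```text
11.75 [ 480.52 -248.56   21.05] [-3.14  0.    0.04] [-0.14 -0.06 -1.18]
rod slope deg 1.941224450057032 width 28.437082868619886
2 306 331 plate 620.844159184185 -235.7377495904759 621.4484427277227 -250.33934266934008 mid [ 621.15 -243.04] rod there -243.3662026860566
5 306 331 plate 619.3872780279219 -235.78120654233967 619.9933520633504 -250.42248890518826 mid [ 619.69 -243.1 ] rod there -243.41558181984345
8 305 331 plate 617.8990712759091 -235.2601797092372 618.530328653511 -250.50608843095281 mid [ 618.21 -242.88] rod there -243.46602269485527
10 305 331 plate 616.9180301187426 -235.28841346617642 617.5505405395937 -250.56207510971842 mid [ 617.23 -242.93] rod there -243.49927383709286
12 258 380 plate 614.8298628781316 -208.67303721788005 617.7170075865499 -278.37939895597185 mid [ 616.27 -243.53] rod there -243.570049609777
rod at 610,640 [-243.73 -242.72]
```

View pics/m9.png

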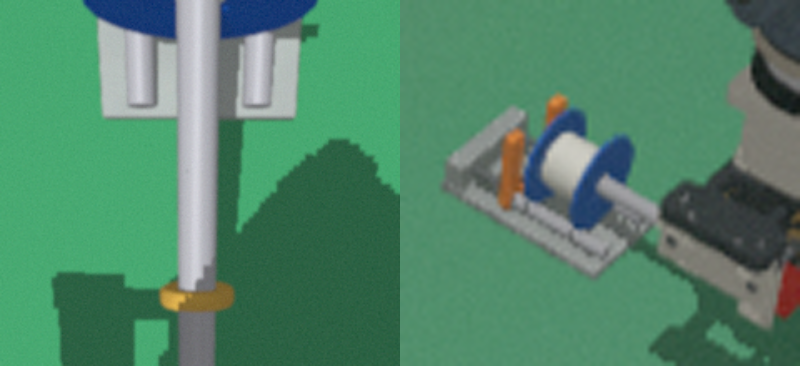

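The left half shows the rod inside the blue flange, centred between the rails at (141) and (258), with the near flange bottom at about x=609, so the reel hasn't moved. The side view confirms it's threaded. Continuing.

jog_arm([
  [0, 0, 0, 0.8, 0.03, 0, 1.5],
  [0, 0, 0, 1.6, 0.03, 0, 1.5],
  [0, 0, 0, 2.4, 0.03, 0, 1.5],
  [0, 0, 0, 3.2, 0.03, 0, 1.5],
  [0, 0, 0, 4.0, 0.03, 0, 1.5],
  [0, 0, 0, 4.8, 0.03, 0, 1.5],
  [0, 0, 0, 5.6, 0.03, 0, 1.5],
  [0, 0, 0, 6.4, 0.03, 0, 1.5],
  [0, 0, 0, 7, 0.03, 0, 1.5],
  [0, 0, 0, 7.2, 0.03, 0, 1.5],
  [0, 0, 0, 7.2, 0.03, 0, 1.5],
  [0, 0, 0, 7.2, 0.03, 0, 1.5],
])

```text
time_s: 12.8
position: [552.4, -245.9, 21.0]
ee_rot: [-3.141, 0.0, 0.042]
wrist_force: [0.6, -0.8, -1.6]
grip_width: 19.7
grip_force: 40.0
```

```bash
python3 look.py w10 reel stop; python3 - <<'E'
from h import *
p=np.load("pics/w10.npy",allow_pickle=True).item()
cv2.imwrite("pics/m10.png",cv2.resize(p["pixels"][:220,200:440],(600,550)))
E
```

```text
reel 0.76 [317.1 122.1] [ 628.75 -242.     41.  ]
stop 0.87 [318.3  65.1] [ 661.25 -241.29    0.  ]
12.95 [ 552.27 -245.95   21.12] [-3.14  0.    0.04] [-0.03 -0.23 -0.69]
```

View pics/m10.png

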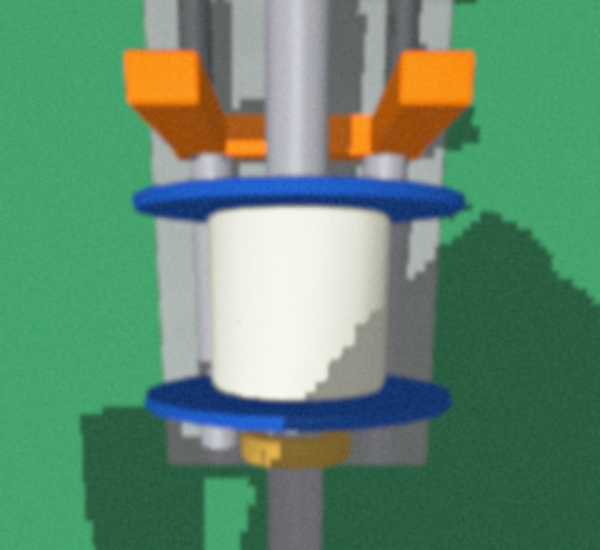

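The rod is right through the reel and between the orange posts, with the collar a few mm short of the near flange. Closing up slowly.

jog_arm([
  [0, 0, 0, 0.3, 0, 0, 1.5],
  [0, 0, 0, 0.6, 0, 0, 1.5],
  [0, 0, 0, 0.8, 0, 0, 1.5],
  [0, 0, 0, 1.0, 0, 0, 1.5],
  [0, 0, 0, 1.2, 0, 0, 1.5],
  [0, 0, 0, 1.3, 0, 0, 1.5],
  [0, 0, 0, 1.3, 0, 0, 1.5],
  [0, 0, 0, 1.3, 0, 0, 1.5],
])

```text
time_s: 13.62
position: [565.7, -245.3, 21.1]
ee_rot: [3.142, -0.0, 0.042]
wrist_force: [0.3, -0.8, -1.1]
grip_width: 19.7
grip_force: 40.0
```

jog_arm([
  [0, 0, 0, 0.1, 0, 0, 1.5],
  [0, 0, 0, 0.15, 0, 0, 1.5],
  [0, 0, 0, 0.15, 0, 0, 1.5],
])

```text
time_s: 13.87
position: [567.1, -245.3, 21.1]
ee_rot: [-3.142, 0.0, 0.042]
wrist_force: [-1.6, 0.2, -0.9]
grip_width: 19.8
grip_force: 40.0
```

jog_arm([
  [0, 0, 0, 0.1, 0, 0, 1.5],
  [0, 0, 0, 0.15, 0, 0, 1.5],
  [0, 0, 0, 0.15, 0, 0, 1.5],
])

```text
time_s: 14.12
position: [568.7, -245.2, 21.1]
ee_rot: [-3.142, -0.0, 0.042]
wrist_force: [-0.5, 0.4, -1.1]
grip_width: 19.7
grip_force: 40.0
```

jog_arm([
  [0, 0, 0, 0.05, 0, 0, 1.5],
  [0, 0, 0, 0.1, 0, 0, 1.5],
  [0, 0, 0, 0.1, 0, 0, 1.5],
])

```text
time_s: 14.37
position: [569.7, -245.2, 21.1]
ee_rot: [-3.142, -0.0, 0.042]
wrist_force: [-0.7, 0.0, -1.1]
grip_width: 19.5
grip_force: 40.0
```

jog_arm([
  [0, 0, 0, 0.05, 0, 0, 1.5],
  [0, 0, 0, 0.1, 0, 0, 1.5],
  [0, 0, 0, 0.1, 0, 0, 1.5],
])

```text
time_s: 14.62
position: [570.4, -245.2, 21.1]
ee_rot: [-3.141, 0.001, 0.042]
wrist_force: [-3.4, -0.7, -0.5]
grip_width: 19.7
grip_force: 40.0
```

jog_arm([
  [0, 0, 0, 0.05, 0, 0, 1.5],
  [0, 0, 0, 0.08, 0, 0, 1.5],
  [0, 0, 0, 0.08, 0, 0, 1.5],
])

```text
time_s: 14.87
position: [570.8, -245.1, 21.0]
ee_rot: [-3.141, 0.001, 0.042]
wrist_force: [-5.3, -1.3, 1.3]
grip_width: 19.8
grip_force: 40.0
```

jog_arm([
  [0, 0, 0, 0.04, 0, 0, 1.5],
  [0, 0, 0, 0.07, 0, 0, 1.5],
  [0, 0, 0, 0.07, 0, 0, 1.5],
])

```text
time_s: 15.12
position: [571.1, -245.1, 21.0]
ee_rot: [-3.141, 0.002, 0.042]
wrist_force: [-8.7, -1.0, 0.9]
grip_width: 19.3
grip_force: 40.0
```

jog_arm([
  [0, 0, 0, 0.04, 0, 0, 1.5],
  [0, 0, 0, 0.04, 0, 0, 1.5],
  [0, 0, 0, 0.04, 0, 0, 1.5],
  [0, 0, 0, 0.04, 0, 0, 1.5],
  [0, 0, 0, 0.04, 0, 0, 1.5],
  [0, 0, 0, 0.04, 0, 0, 1.5],
])

```text
time_s: 15.62
position: [571.3, -245.1, 20.9]
ee_rot: [-3.141, 0.003, 0.042]
wrist_force: [-8.7, -0.2, 2.8]
grip_width: 19.9
grip_force: 40.0
```

jog_arm([
  [0, 0, 0, 0, 0, 0, 1.5],
  [0, 0, 0, 0, 0, 0, 1.5],
  [0, 0, 0, 0, 0, 0, 1.5],
  [0, 0, 0, 0, 0, 0, 1.5],
  [0, 0, 0, 0, 0, 0, 1.5],
  [0, 0, 0, 0, 0, 0, 1.5],
  [0, 0, 0, 0, 0, 0, 1.5],
  [0, 0, 0, 0, 0, 0, 1.5],
])

```text
time_s: 16.28
position: [571.3, -245.1, 20.9]
ee_rot: [-3.141, 0.003, 0.042]
wrist_force: [-9.8, -0.8, 1.6]
grip_width: 19.7
grip_force: 40.0
```

jog_arm([
  [0, 0, 0, -0.1, 0, 0, 1.5],
  [0, 0, 0, -0.2, 0, 0, 1.5],
  [0, 0, 0, -0.25, 0, 0, 1.5],
  [0, 0, 0, -0.25, 0, 0, 1.5],
  [0, 0, 0, -0.25, 0, -0.1, 1.5],
  [0, 0, 0, -0.25, 0, -0.2, 1.5],
  [0, 0, 0, -0.25, 0, -0.4, 1.5],
  [0, 0, 0, -0.25, 0, -0.8, 1.5],
  [0, 0, 0, -0.25, 0, -1.4, 1.5],
  [0, 0, 0, -0.25, 0, -2.2, 1.5],
  [0, 0, 0, -0.25, 0, -3.2, 1.5],
  [0, 0, 0, -0.25, 0, -4.5, 1.5],
  [0, 0, 0, -0.25, 0, -6, 1.5],
  [0, 0, 0, -0.25, 0, -8, 1.5],
  [0, 0, 0, -0.25, 0, -10, 1.5],
  [0, 0, 0, -0.25, 0, -11.5, 1.5],
  [0, 0, 0, -0.25, 0, -12, 1.5],
  [0, 0, 0, -0.25, 0, -12, 1.5],
  [0, 0, 0, -0.25, 0, -12, 1.5],
])

```text
time_s: 17.87
position: [569.8, -245.1, 141.1]
ee_rot: [-3.142, 0.0, 0.042]
wrist_force: [0.3, -0.3, -2.5]
grip_width: 19.8
grip_force: 40.0
```

```bash
python3 look.py w11 reel; python3 -c "
from h import *
print(row([525.4,-20.9,140],[np.pi,0,np.radians(5.5)]))
p=np.load('pics/w11.npy',allow_pickle=True).item()
cv2.imwrite('pics/m11.png',p['pixels'][:260,200:440])"
```

```text
reel 0.64 [315.3 133.8] [ 631.31 -239.89   41.  ]
reel 0.27 [318.7 258.5] [ 500.32 -248.7    41.  ]
17.9667 [ 569.45 -244.94  140.15] [-3.14  0.    0.04] [-0.33 -0.01 -2.7 ]
[ -0.05   0.08  -3.1   -3.46 -22.57   0.04]
```

View pics/m11.png

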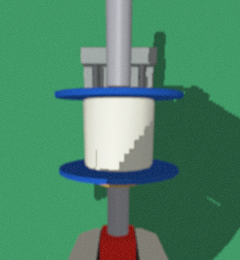

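The reel now hangs on the rod up against the collar, clear of the trough. Moving to the stand.

jog_arm([
  [0, 0, -0.3, -0.2, -0.7, 0, 1.5],
  [0, 0, -0.6, -0.5, -2, 0, 1.5],
  [0, 0, -1, -0.8, -4, 0, 1.5],
  [0, 0, -1.4, -1.2, -6.3, 0, 1.5],
  [0, 0, -1.8, -1.6, -8.8, 0, 1.5],
  [0, 0, -2.2, -2, -11.3, 0, 1.5],
  [0, 0, -2.6, -2.4, -13.8, 0, 1.5],
  [0, 0, -3, -2.8, -16.2, 0, 1.5],
  [0, 0, -3.1, -3.1, -18.5, 0, 1.5],
  [0, 0, -3.1, -3.3, -20.3, 0, 1.5],
  [0, 0, -3.1, -3.4, -21.6, 0, 1.5],
  [0, 0, -3.1, -3.45, -22.3, 0, 1.5],
  [0, 0, -3.1, -3.45, -22.6, 0, 1.5],
  [0, 0, -3.1, -3.45, -22.6, 0, 1.5],
  [0, 0, -3.1, -3.45, -22.6, 0, 1.5],
])

```text
time_s: 19.22
position: [526.2, -21.3, 141.1]
ee_rot: [3.141, -0.0, 0.096]
wrist_force: [-0.1, -0.3, -2.2]
grip_width: 19.7
grip_force: 40.0
```

```bash
python3 look.py w12 reel stand; python3 - <<'E'
from h import *
T=[]
for i in range(4):
    p=robot.camera("wrist" if i<3 else "side"); t,r,s=tool(); T.append(np.r_[t,s["ee_rot"][2]])
print(np.mean(T,0)); w=np.load('pics/w12.npy',allow_pickle=True).item()
# predicted plate corners & fork V bottoms from stand estimate
a=np.radians(5.5);M=np.array([[np.cos(a),-np.sin(a)],[np.sin(a),np.cos(a)]]);im=w["pixels"].copy()
for x,y,z in((-70,-45,8),(-70,45,8),(70,45,8),(70,-45,8),(-50,18.5,75),(-50,-18.5,75),(50,18.5,75),(50,-18.5,75),(-50,0,65)):
    q=proj(w,[*(M@[x,y]+[602,-13.5]),z]); cv2.drawMarker(im,tuple(int(round(v)) for v in q),(255,0,255),cv2.MARKER_CROSS,7,1)
u=proj(p,(590,-15,80)).astype(int); b=p["pixels"][max(u[1]-70,0):u[1]+70,u[0]-80:u[0]+80]
cv2.imwrite('pics/m12.png',np.hstack([cv2.resize(im[:290,190:450],(448,500)),cv2.resize(b,(350,500))]))
E
```

```text
reel 0.86 [317.5 131.5] [589.67 -14.67  41.  ]
19.3667 [526.14 -21.52 141.06] [3.14 0.   0.1 ] [ 0.28  0.56 -3.1 ]
[526.09 -21.3  141.08   0.1 ]
```

View pics/m12.png

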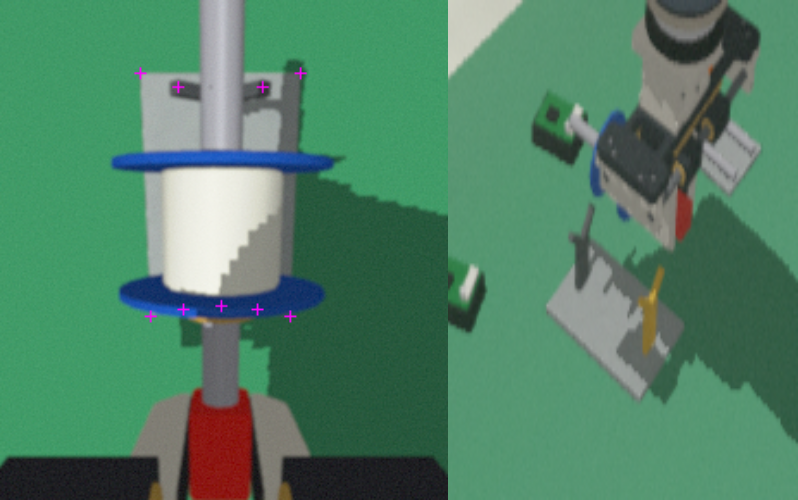

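The overlay shows the predicted plate corners and fork tips landing on the real ones, and the rod at column 222 runs over the middle of the dark fork. Lowering.

jog_arm([
  [0, 0, 0, -0.05, -0.03, 0.5, 1.5],
  [0, 0, 0, -0.05, -0.03, 1.5, 1.5],
  [0, 0, 0, -0.05, -0.03, 3, 1.5],
  [0, 0, 0, -0.05, -0.03, 4.5, 1.5],
  [0, 0, 0, -0.05, -0.03, 6, 1.5],
  [0, 0, 0, -0.05, -0.03, 7.2, 1.5],
  [0, 0, 0, -0.05, -0.03, 8.2, 1.5],
  [0, 0, 0, -0.05, -0.03, 8.8, 1.5],
  [0, 0, 0, -0.05, -0.03, 9.1, 1.5],
  [0, 0, 0, -0.05, -0.03, 9.3, 1.5],
  [0, 0, 0, -0.05, -0.03, 9.3, 1.5],
  [0, 0, 0, -0.05, -0.03, 9.3, 1.5],
])

```text
time_s: 20.57
position: [525.8, -20.6, 48.5]
ee_rot: [3.141, -0.001, 0.096]
wrist_force: [-0.5, -0.7, -2.0]
grip_width: 19.6
grip_force: 40.0
```

jog_arm([
  [0, 0, 0, 0, 0, 0.1, 1.5],
  [0, 0, 0, 0, 0, 0.2, 1.5],
  [0, 0, 0, 0, 0, 0.25, 1.5],
  [0, 0, 0, 0, 0, 0.25, 1.5],
])

```text
time_s: 20.9
position: [525.7, -20.6, 45.8]
ee_rot: [3.141, -0.0, 0.096]
wrist_force: [-0.1, -0.4, -1.1]
grip_width: 20.0
grip_force: 40.0
```

jog_arm([
  [0, 0, 0, 0, 0, 0.03, 1.5],
  [0, 0, 0, 0, 0, 0.06, 1.5],
  [0, 0, 0, 0, 0, 0.06, 1.5],
])

```text
time_s: 21.15
position: [525.8, -20.7, 45.3]
ee_rot: [3.141, -0.001, 0.096]
wrist_force: [-1.8, -1.5, 3.5]
grip_width: 19.7
grip_force: 40.0
```

```bash
python3 look.py w13; python3 - <<'E'
from h import *
w=np.load('pics/w13.npy',allow_pickle=True).item(); p=robot.camera("side")
print(tool()[2]["wrist_force"],tool()[2]["moment"])
u=proj(p,(590,-15,60)).astype(int); b=p["pixels"][max(u[1]-50,0):u[1]+50,u[0]-50:u[0]+50]
cv2.imwrite('pics/m13.png',np.hstack([cv2.resize(w["pixels"][:260,190:450],(400,400)),cv2.resize(b,(400,400))]))
E
```

```text
21.2 [525.79 -20.75  45.34] [ 3.14 -0.    0.1 ] [-1.9  -1.78  3.7 ]
[-1.3  -1.25  4.61] [-0.31  0.14 -0.03]
```

View pics/m13.png

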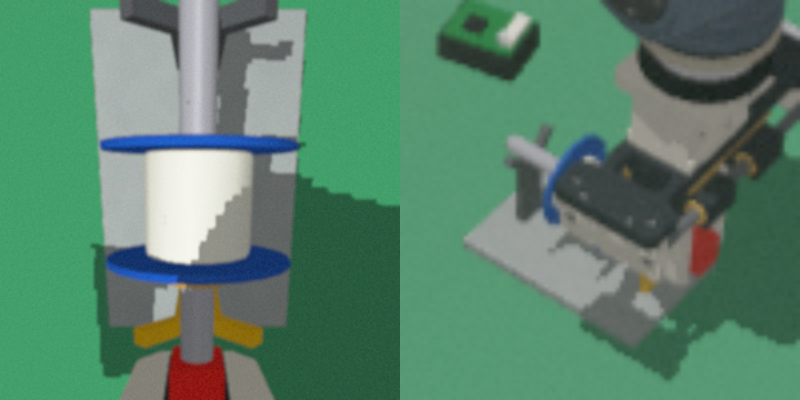

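Both forks hold the rod, yellow between handle and collar and reel between the forks. The force confirms light contact. Releasing.

jog_arm([
  [0, 0, 0, 0, 0, 0, 1.5],
  [0, 0, 0, 0, 0, 0, 1.5],
  [0, 0, 0, 0, 0, 0.02, 1.5],
  [0, 0, 0, 0, 0, 0.02, 1.5],
], squeeze=4)

```text
time_s: 21.58
position: [525.8, -20.8, 45.0]
ee_rot: [3.141, -0.001, 0.096]
wrist_force: [0.5, -4.4, 3.8]
grip_width: 20.1
grip_force: 4.0
```

jog_arm([
  [0, 0, 0, 0, 0, 0, 2.1],
  [0, 0, 0, 0, 0, 0, 2.4],
  [0, 0, 0, 0, 0, 0, 3],
  [0, 0, 0, 0, 0, 0, 4],
  [0, 0, 0, 0, 0, 0, 5],
  [0, 0, 0, 0, 0, 0, 5],
  [0, 0, 0, 0, 0, 0, 5],
  [0, 0, 0, 0, 0, 0, 5],
])

```text
time_s: 22.25
position: [525.5, -20.5, 44.8]
ee_rot: [-3.142, 0.0, 0.096]
wrist_force: [-0.2, 1.1, -0.3]
grip_width: 49.5
grip_force: 0.0
```

Lift straight up, then check.

jog_arm([
  [0, 0, 0, 0, 0, -1, 5],
  [0, 0, 0, 0, 0, -3, 5],
  [0, 0, 0, 0, 0, -6, 5],
  [0, 0, 0, 0, 0, -10, 5],
  [0, 0, 0, -2, 0, -14, 5],
  [0, 0, 0, -4, 0, -16, 5],
  [0, 0, 0, -4, 0, -16, 5],
  [0, 0, 0, -4, 0, -16, 5],
  [0, 0, 0, -4, 0, -16, 5],
  [0, 0, 0, -4, 0, -16, 5],
])

```text
time_s: 23.08
position: [485.7, -24.3, 203.9]
ee_rot: [-3.141, 0.002, 0.096]
wrist_force: [0.3, -0.1, -0.5]
grip_width: 50.0
grip_force: 0.0
```

```bash
python3 look.py w14 reel stand; python3 - <<'E'
from h import *
w=np.load('pics/w14.npy',allow_pickle=True).item(); p=robot.camera("scene")
h=cv2.cvtColor(w["pixels"],cv2.COLOR_BGR2HSV); m=((h[...,0]<8)|(h[...,0]>172))&(h[...,1]>150); m[:,:250]=0;m[:,400:]=0
ys,xs=np.nonzero(m); a=np.radians(5.5)
if len(xs): c=onz(w,(xs.mean(),ys.mean()),77)[:2]-[602,-13.5]; print("handle in stand",c@[np.cos(a),np.sin(a)],c@[-np.sin(a),np.cos(a)])
u=proj(p,(590,-15,60)).astype(int); b=p["pixels"][max(u[1]-50,0):u[1]+50,u[0]-50:u[0]+50]
cv2.imwrite('pics/m14.png',np.hstack([cv2.resize(w["pixels"][:300,170:470],(400,400)),cv2.resize(b,(400,400))]))
E
```

```text
reel 0.63 [316.1  81.5] [598.08 -11.32  41.  ]
23.2333 [485.67 -24.35 203.87] [-3.14  0.    0.1 ] [-0.5  -1.16 -0.3 ]
handle in stand -75.65003997859168 -0.16688003536618634
```

View pics/m14.png

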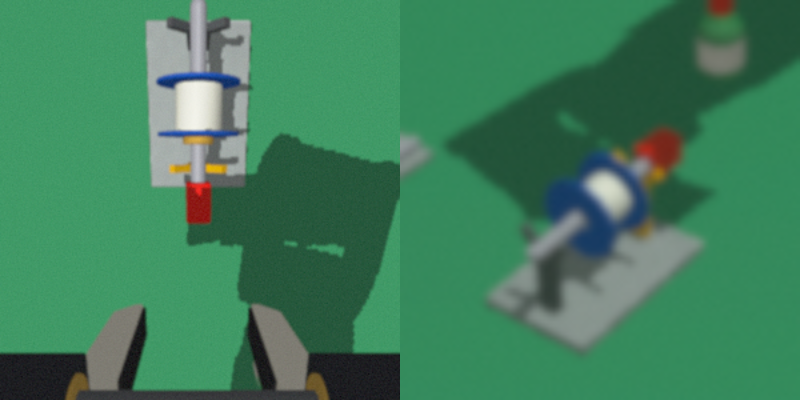

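The spindle hangs in both forks with the handle on the yellow side at (198,203) and the reel between the forks. The gripper is clear.

```bash
python3 -c "
from h import *
print(robot.job_done())"
```

```text
the job is handed in; nothing more can be done
None
```

The job is handed in at about 23 s: reel pressed against the stop at 9–10 N for about a second, then hung on the spindle in the stand's two forks, with the handle on the yellow-fork side and the gripper clear.

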